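# Load the tube mixer under its weighted hold-down arm

### The job

Take the orange grip and lift the tube mixer's weighted hold-down arm past its balance point, gently and by feel, until it rests open by itself; the balance point and the open stop differ from time to time, so do not let it drop back or fling it, and do not force it against its rubber buffer. Then take the red-capped tube from the rack and seat it upright and fully down in the mixer's empty blue pocket, pressing only lightly. Leave the other tubes and the things on the bench where they are.

Things in the scene. Friction and masses are not known exactly. Their poses are not given: they have to be found in the camera images.
- mixer: Tube mixer, fixed: grey plate 130 x 310 x 12 mm with a block 60 (x) x 195 (y) x 70 mm high. Four pockets in a row: three, 40 mm apart, hold tubes (caps end at z = 115 mm); the last, 50 mm on at the +y end, in blue, is empty. Origin on the bench under the row, 60 mm from the empty pocket; y along the row to it, x across (the grip sticks out to -x). Yaw within 0.2 rad.
- pocket (a point): Centre of the mouth of the empty pocket, top of the blue block, 70 mm above the bench. Round hole 17.6 mm wide, 2 mm chamfer, 55 mm deep. A fully seated tube has its centre 5 mm below this point. The closed hold-down arm lies across the pocket 50 mm above it. Axes as the mixer's.
- holder_hinge (a point): Hinge axis of the hold-down arm, 127 mm above the bench, 180 mm from the pocket along the row; it runs along the mixer's x. A 0.8 kg steel disc, 48 mm wide, 95 mm from the hinge, sits on a rod clamped to the hub 0.05 to 1.1 rad above the arm (differs each time). It swings with the arm, holds it down before the balance point and open after it.
- hold_arm (a joint): Arm angle (rad): 0 closed (level), grows as the grip rises, pi/2 upright. Bar 12 x 14 x 195 mm. The grip first needs 2.5 to 6 N; this fades to 0 at the balance point (0.65 to 1.55 rad), then reverses to 1 to 3 N. Stop 0.2 to 0.5 rad past balance (0.95 to 2.0 rad). Damped: released past balance it sinks onto the stop in 1 to 4 s. Faults: falling back over 1 rad/s, opening over 2 rad/s.
- grip: Orange sleeve at the arm's free end, to be pinched from above: round bar 18 mm in diameter, 50 mm long along the mixer's x, turning freely on its pin so it can be held while the arm swings. Origin at its centre, 195 mm from the hinge axis and 38 mm to the mixer's -x side of the arm's middle; 127 mm above the bench when closed. Its y and z axes turn with the sleeve.
- buffer_rest (a point): Face of the black rubber buffer (unsqueezed; a fixed point of the mixer), beyond the hinge, that stops the weight's rod 65 mm from the hinge; springy, 4000 N/m. The arm resting open loads it with 3 to 8 N; over 30 N (7.5 mm) is forcing it, that is about 8 N pushed at the grip beyond the weight's own.
- red_tube_center (a point): Centre (half-way up) of the red-capped tube in the rack; z along it, up. 100 mm long, 16 mm in diameter, foot tapered; the cap, 18 mm in diameter, is the top 22 mm (28 to 50 mm above this point). 18 to 35 g. In the rack its foot is 5 mm above the bench. It may be in any of the rack's three places. Pressing it on the mixer with over 25 N is forcing.
- violet_tube_center (a point): Centre of the violet-capped tube in the rack, same shape; to be left alone.
- blue_tube_center (a point): Centre of the blue-capped tube in the rack, same shape; to be left alone.
- rack: White tube rack, fixed: 50 x 180 x 50 mm, three holes 20 mm wide and 45 mm deep in a row along its y axis, 60 mm apart, the middle one at the origin (underside centre).
- reagent_bottle: Pale yellow bottle, 56 mm wide, 150 mm high; leave alone. Origin at the underside centre.
- dropper: Small white dropper bottle, 28 mm wide, 65 mm high; leave alone. Origin at the underside centre.
- beaker: Glass beaker, 68 mm wide, 85 mm high; leave alone. Origin at the underside centre.

How it is judged (in metres and radians):
On the way:
1. the hold-down arm rests open by itself: past 0.8 rad, still, with the grip released (value of joint hold_arm above 0.8 rad and velocity of joint hold_arm between -0.05 and 0.05 rad/s and contact force between the fingers and grip below 0.05 N), for 0.4 s.
At the end, for the whole second after the job is handed in: The hold-down arm rests open and still by itself (over 0.8 rad), and the red-capped tube stands released and at rest in the empty pocket: within 4 mm of its axis, within 0.07 rad of upright, its centre at least 2 mm below the pocket's mouth (fully seated is 5 mm) (value of joint hold_arm above 0.8 rad and velocity of joint hold_arm between -0.05 and 0.05 rad/s and horizontal distance between red_tube_center and pocket below 0.004 m and z of red_tube_center in the frame of pocket below -0.002 m and angle between red_tube_center's own z axis and vertical below 0.07 rad and linear speed of red_tube below 0.02 m/s); the robot touches nothing.
It fails at once if the arm falls back faster than 1 rad/s (velocity of joint hold_arm below -1 rad/s).
It fails at once if the arm is flung open faster than 2 rad/s (velocity of joint hold_arm above 2 rad/s).
It fails at once if the rubber buffer is pressed with more than 30 N (contact force between buffer_c0 and anything else above 30 N).
It fails at once if the red-capped tube is pressed on the mixer with more than 25 N (contact force between red_tube and mixer above 25 N).
It fails at once if another rack tube moved more than 15 mm, or a thing on the bench moved more than 20 mm (distance of any of violet_tube_center, blue_tube_center from where it was at the start of the episode above 0.015 m or distance of any of reagent_bottle, dropper, beaker from where it was at the start of the episode above 0.02 m).
It also fails if it takes over 72 s, if anything falls off the work surface, if the arm or the gripper's body presses on something with over 40 N, if the wrist force passes 120 N, or if a joint passes its speed limit or range.

### The arm

A 6-joint arm with a two-finger parallel gripper is mounted at the origin on the work surface. World frame = base frame: x ahead of the robot, y to its left, z up, the work surface at z = 0. Lengths are in mm, angles in rad, forces in N, time in s.
With the tool pointing down it reaches from about 400 to 925 mm from the base axis. Payload 12.5 kg.
Tool frame: the origin (TCP) lies on the centre line of the jaws, within the pads' length; the fingertips stand 25 mm ahead of it and the grasp point (between the pads) lies 6 mm ahead of it (env.tip_extent is the distance from the TCP to the fingertips, in mm); x points along the fingers, z is the direction in which the jaws open and shut, and the axes are right-handed (so a half turn about x gives the same grasp; the last joint's range is limited). The gripper opens to 95 mm and grips with 3 to 60 N. Pads are 20 mm wide; open, the fingers measure 119 mm over their backs; the gripper's body (75 mm by 180 mm) begins 59 mm behind the grasp point.
Start: joints at [1.141, 0.491, 1.559, -0, 1.092, -0.106], TCP at [198.84, 592.543, 239.661] pointing down, gripper open.
Joint ranges: [-3.1, 3.1], [-0.84, 2.19], [0.05, 2.79], [-1.13, 4.28], [0.06, 2.93], [-2.69, 2.69]. Speed limits (rad/s): [2.22, 2.22, 2.79, 3.14, 3.14, 3.14].

### API

Orientations are given as [roll, pitch, yaw] about the fixed x, y, z axes, in that order (R = Rz(yaw) Ry(pitch) Rx(roll)).
In Python, from cell import env gives the robot as it stands.
- The arm moves only by the tool step_arm, never from a script. Its argument "rows" is a list of rows, each a list of 6 numbers: the shift along the tool's x, y, z in mm, then the turn, a rotation vector about the tool's x, y, z in rad. In form: [[x, y, z, wx, wy, wz], ...]. A call has 1 to 8 rows; each row shifts and turns the pose as measured when the row begins, along the tool's axes as they then stand; what a row does not reach is not made up. A row lasts 1/8 s, in which the tool goes at most 62.5 mm and 10.7 degrees, less where a joint would pass 70% of its speed; a pose out of reach is approached as far as the arm can. A call is refused whole if a number of a shift passes 62.5 or a number of a turn 0.188, either way. A call with a gripper value outside its range is refused whole. "grip" is the finger opening in mm, from 0 to 95.1, set as the call begins (left out, the last holds). The fingers move at their own pace and stop on an object; the grip force is fixed at half the most. Time passes only in rows, so rows that do not move let the fingers close. It gives the time, the measured TCP pose, the force and the opening at its end, in the units of the state.
- env.state(): the state, without advancing time (a new reading comes with each control period).
- env.read_camera(name): name is "side" or "top"; returns the picture (420x560x3 uint8, red, green, blue); there is no depth.
- env.get_calibration(name): a dict with "fx", "fy", "cx", "cy" (pixels), "pose" (4x4, takes a point from camera to world coordinates). Camera axes: x right, y down, z forward; pixel columns grow to the right and rows downward; lengths in mm; the calibration is good to about 2 mm. A picture is of the moment at which its call begins. get_calibration takes no time and is no camera call.
- env.job_done(): hands the job in, once; it reports no verdict.
The state is a dict: "t": time; "joints": joint angles; "qvel": joint speeds; "tau": joint torques, N m; "eef_pos": TCP position; "tcp_rot": TCP orientation; "ft_force": force on the tool from outside, world axes, zero at the start; "moment": the same for the moment, N m; "opening": opening from 0.0 (shut) to 1.0 (fully open).
Only numpy, scipy, OpenCV 4.12 (cv2) and the standard library are available. Lean on these libraries where they do the work, as an engineer would, in place of code of your own. Each camera call takes 0.05 s, during which the arm holds its last target.

## Working session

There is one attempt and no reset: what is moved stays moved. The work goes in short steps, Python scripts to look and compute and a tool call to move; the robot and the scene stay as the last step left them, time stands still between calls to the robot, and variables do not carry over. Pictures are saved under pics/ and viewed, and the job is handed in when it is done.

Besides the shell and the picture viewer there is one more tool, called after ">>>" as name([rows], argument=value, ...), one row to a line, values as JSON. step_arm: Moves the arm, as the interface text tells. Its arguments: {"type":"object","properties":{"rows":{"type":"array","items":{"type":"array","items":{"type":"number"}}},"grip":{"type":"number"}},"required":["rows"]}

```bash
mkdir -p pics; ls; python3 - <<'E'
from cell import env
import cv2
for n in("side","top"):
    cv2.imwrite(f"pics/{n}0.png",env.read_camera(n)[:,:,::-1]); c=env.get_calibration(n); print(n,c)
print(env.state(), env.tip_extent)
E
```

```text
pics
side {'fx': 437.41354765769216, 'fy': 437.41354765769216, 'cx': 281.8787176041291, 'cy': 207.24370841784273, 'pose': array([[-8.69674918e-01, -3.77131506e-01,  3.18492329e-01,
         2.59495410e+02],
       [-4.93557298e-01,  6.75021785e-01, -5.48403851e-01,
         6.08493388e+02],
       [-8.16889010e-03, -6.34127288e-01, -7.73185522e-01,
         9.21793933e+02],
       [ 0.00000000e+00,  0.00000000e+00,  0.00000000e+00,
         1.00000000e+00]])}
top {'fx': 437.89955513322144, 'fy': 437.89955513322144, 'cx': 281.5840331438486, 'cy': 205.16509010027096, 'pose': array([[ 2.77083537e-02, -9.96886189e-01,  7.38252873e-02,
         5.14126364e+02],
       [-9.99614729e-01, -2.77527091e-02,  4.25139853e-04,
         3.47289829e+01],
       [ 1.62503567e-03, -7.38086245e-02, -9.97271100e-01,
         1.16383918e+03],
       [ 0.00000000e+00,  0.00000000e+00,  0.00000000e+00,
         1.00000000e+00]])}
{'t': 0.1, 'joints': array([ 1.14139520e+00,  4.91508198e-01,  1.55938946e+00,  1.06612927e-05,
        1.09170259e+00, -1.05586731e-01]), 'qvel': array([-4.93721495e-04, -1.98003735e-03, -1.48268416e-03, -1.67135759e-03,
        4.53605549e-04, -2.08542721e-05]), 'tau': array([ 3.23834087e-03, -6.13632131e+01, -2.58607239e+01,  6.93846191e-02,
        4.70687484e-02, -3.30333512e-05]), 'eef_pos': array([198.75424833, 592.3543241 , 239.11430372]), 'tcp_rot': array([ 3.02662142,  1.56978869, -2.00958688]), 'ft_force': array([-0.07768008, -0.41805377,  0.4260218 ]), 'moment': array([-0.02067166,  0.03074403, -0.00573892]), 'opening': 1.003174016673925} 25.0
```

View pics/side0.png

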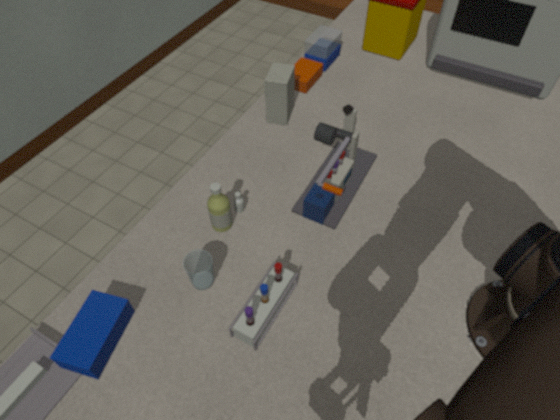

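View pics/top0.png

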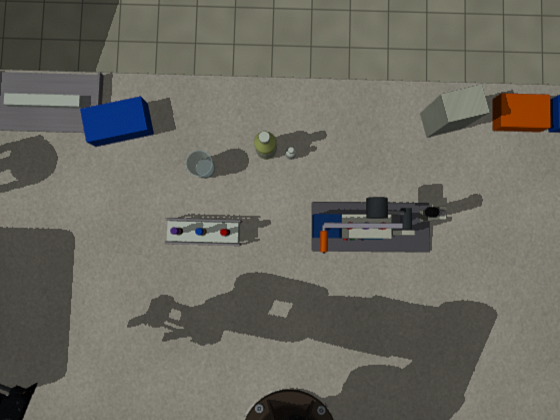

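```bash
python3 - <<'E'
import cv2,numpy as np
a=cv2.imread("pics/top0.png"); b=cv2.imread("pics/side0.png")
f=lambda im,x,y,w,h,k:cv2.resize(im[y:y+h,x:x+w],None,fx=k,fy=k,interpolation=cv2.INTER_CUBIC)
cv2.imwrite("pics/t1.png",f(a,300,185,150,75,5))
cv2.imwrite("pics/t2.png",f(a,155,200,100,60,6))
cv2.imwrite("pics/s1.png",f(b,280,95,110,140,4))
E
```

```text
(no output)
```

View pics/t1.png

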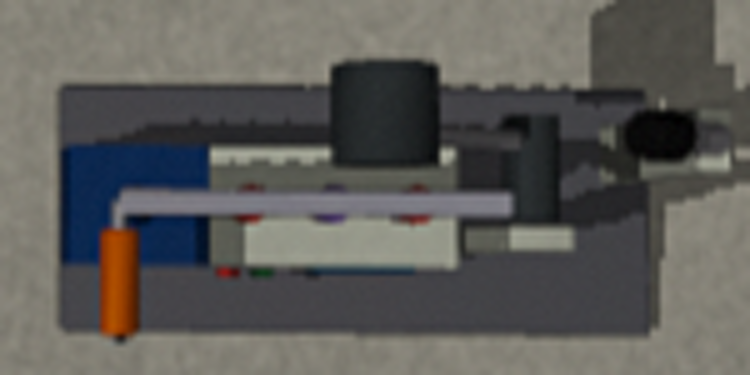

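View pics/t2.png

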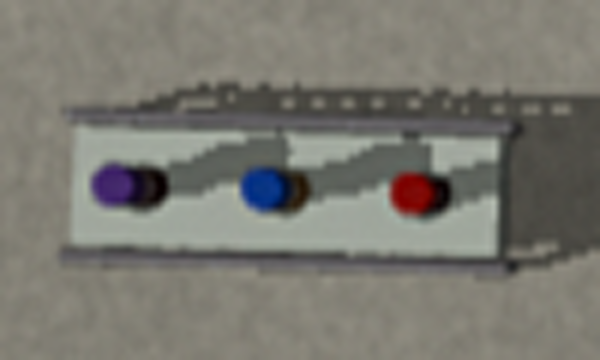

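View pics/s1.png

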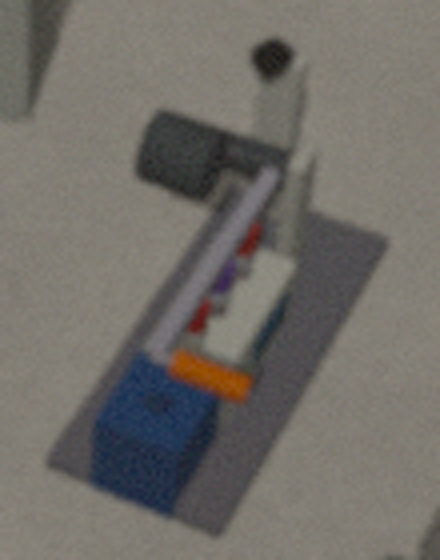

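```bash
cat > h.py <<'E'
import cv2,numpy as np
from cell import env
C={n:env.get_calibration(n) for n in("top","side")}
def at_z(n,u,v,z):
    c=C[n];P=c["pose"];d=P[:3,:3]@np.array([(u-c["cx"])/c["fx"],(v-c["cy"])/c["fy"],1]);o=P[:3,3]
    return o+d*(z-o[2])/d[2]
def proj(n,p):
    c=C[n];P=c["pose"];q=P[:3,:3].T@(np.array(p,float)-P[:3,3]);return np.array([c["fx"]*q[0]/q[2]+c["cx"],c["fy"]*q[1]/q[2]+c["cy"]])
def tri(ut,us):
    A=[];b=[]
    M=np.zeros((3,3));v=np.zeros(3)
    for n,(u,w) in(("top",ut),("side",us)):
        c=C[n];P=c["pose"];d=P[:3,:3]@np.array([(u-c["cx"])/c["fx"],(w-c["cy"])/c["fy"],1]);d/=np.linalg.norm(d)
        Q=np.eye(3)-np.outer(d,d);M+=Q;v+=Q@P[:3,3]
    return np.linalg.solve(M,v)
def blob(im,cond,box):
    x,y,w,h=box;s=im[y:y+h,x:x+w].astype(int);m=cond(s[...,2],s[...,1],s[...,0])
    yy,xx=np.nonzero(m);return (xx.mean()+x,yy.mean()+y),len(xx)
orange=lambda r,g,b:(r>140)&(g>50)&(b<60)&(r>1.6*g)
red=lambda r,g,b:(r>110)&(g<60)&(b<60)
E
python3 - <<'E'
from h import *
t=cv2.imread("pics/top0.png");s=cv2.imread("pics/side0.png")
ot,n1=blob(t,orange,(312,225,30,35));os_,n2=blob(s,orange,(315,170,40,40));print(ot,n1,os_,n2)
g=tri(ot,os_);print("grip",g,proj("top",g)-ot,proj("side",g)-os_,at_z("top",*ot,127),at_z("side",*os_,127))
rt,n1=blob(t,red,(210,220,30,25));rs,n2=blob(s,red,(268,255,20,30));print(rt,n1,rs,n2)
r=tri(rt,rs);print("cap",r,at_z("top",*rt,104),at_z("side",*rs,94))
k=lambda u,v:at_z("top",300+(u+.5)/5-.5,185+(v+.5)/5-.5,12)[:2]
cs=[k(60,88),k(60,330),k(650,331),k(648,90)];print(cs,np.linalg.norm(cs[0]-cs[1]),np.linalg.norm(cs[1]-cs[2]))
for a,b in((1,2),(0,3)):
    d=cs[a]-cs[b];print("yaw",np.arctan2(-d[0],d[1]))
k=lambda u,v,z:at_z("top",155+(u+.5)/6-.5,200+(v+.5)/6-.5,z)[:2]
print("caps",k(115,186,105),k(265,190,105),k(413,194,105))
p=at_z("side",280+158/4,95+400/4,70);print("pocket side est",p)
E
```

```text
(np.float64(322.48148148148147), np.float64(241.12345679012344)) 81 (np.float64(332.2903225806452), np.float64(188.09677419354838)) 62
grip [508.25660415 -63.33797316 131.78221224] [0.04608503 0.11499189] [-0.12013171 -0.00627382] [508.49684326 -63.67800723 127.        ] [509.49853394 -67.52856658 127.        ]
(np.float64(222.75757575757575), np.float64(231.72727272727272)) 33 (np.float64(277.7714285714286), np.float64(265.42857142857144)) 35
cap [523.8822812  175.32409981 103.27435607] [524.31652235 175.44028719 104.        ] [526.42164732 170.22243465  94.        ]
[array([609.44225301, -43.74976753]), array([482.36328678, -46.62887417]), array([ 490.39081155, -355.57720298]), array([ 617.02776246, -354.17198735])] 127.11157662793485 309.0526023597568
yaw 0.02597754443773688
yaw 0.02443124132378317
caps [523.78203015 293.6089253 ] [523.84969663 233.25173084] [523.89505998 173.70080934]
pocket side est [545.90862168 -78.39188101  70.        ]
```

```bash
cat >> h.py <<'E'
from scipy.spatial.transform import Rotation as Ro
def tool(): 
    s=env.state();return s["eef_pos"],Ro.from_euler("xyz",s["tcp_rot"]).as_matrix(),s
def goal(p=None,zdir=None,xdir=(0,0,-1)):
    e,R,s=tool();np.set_printoptions(precision=3,suppress=True)
    if zdir is not None:
        x=np.array(xdir,float);x/=np.linalg.norm(x);z=np.array(zdir,float);z-=x*(z@x);z/=np.linalg.norm(z)
        G=np.c_[x,np.cross(z,x),z];print("rotvec(tool)",Ro.from_matrix(R.T@G).as_rotvec())
    else: G=R
    if p is not None: print("shift(tool, now)",R.T@(np.array(p)-e)," shift after turn",G.T@(np.array(p)-e))
    print("t",s["t"],"pos",e,"F",s["ft_force"],"M",s["moment"],"open",s["opening"]*95.1)
E
python3 - <<'E'
from h import *
print(tool()[1])
goal((508,-66.5,200),(-.025,1,0)); goal((508,-66.5,200),(.025,-1,0))
E
```

```text
[[-4.28088564e-04 -9.48027044e-01  3.18189473e-01]
 [-9.12177802e-04  3.18189740e-01  9.48026612e-01]
 [-9.99999492e-01  1.15593977e-04 -1.00098261e-03]]
rotvec(tool) [-0.349 -0.001 -0.   ]
shift(tool, now) [  39.583 -502.819 -526.174]  shift after turn [  39.114 -292.683 -666.377]
t 0.1 pos [198.754 592.354 239.114] F [-0.078 -0.418  0.426] M [-0.021  0.031 -0.006] open 95.40184898569025
rotvec(tool) [ 2.793 -0.     0.001]
shift(tool, now) [  39.583 -502.819 -526.174]  shift after turn [ 39.114 292.683 666.377]
t 0.1 pos [198.754 592.354 239.114] F [-0.078 -0.418  0.426] M [-0.021  0.031 -0.006] open 95.40184898569025
```

>>> step_arm([
  [0,0,0,-0.174,0,0],
  [0,0,0,-0.175,0,0],
  [0,-24,-55,0,0,0],
  [0,-24,-55,0,0,0],
  [0,-24,-55,0,0,0],
  [0,-24,-55,0,0,0],
  [0,-24,-55,0,0,0],
  [0,-24,-55,0,0,0],
], grip=60)

```text
t: 1.1
eef_pos: [356.9, 260.9, 237.0]
tcp_rot: [2.631, 1.567, -2.038]
ft_force: [0.8, 1.1, 0.3]
opening: 0.628
```

```bash
python3 -c "
from h import *
goal((508,-66.5,200),(-.025,1,0))"
```

```text
rotvec(tool) [ 0.019 -0.004 -0.002]
shift(tool, now) [  37.944 -136.711 -333.509]  shift after turn [  37.017 -142.833 -331.039]
t 1.1 pos [356.939 260.866 237.017] F [0.814 1.058 0.303] M [ 0.087 -0.057  0.017] open 59.695884201790214
```

>>> step_arm([
  [0,-24,-55,0.019,-0.004,-0.002],
  [5,-24,-55,0,0,0],
  [5,-24,-55,0,0,0],
  [5,-24,-55,0,0,0],
  [5,-24,-55,0,0,0],
  [5,-20,-54,0,0,0],
  [0,0,0,0,0,0],
])

```text
t: 1.98
eef_pos: [510.0, -79.2, 210.8]
tcp_rot: [-0.813, 1.569, 0.777]
ft_force: [-0.2, 1.0, -0.2]
opening: 0.63
```

```bash
python3 -c "
from h import *
goal((507,-66.5,200),(-.025,1,0))
cv2.imwrite('pics/t3.png',cv2.resize(env.read_camera('top')[180:270,290:450,::-1],None,fx=5,fy=5))
cv2.imwrite('pics/s3.png',cv2.resize(env.read_camera('side')[95:245,260:400,::-1],None,fx=4,fy=4))"
```

```text
rotvec(tool) [-0.006  0.001  0.001]
shift(tool, now) [10.811  2.752 12.762]  shift after turn [10.801  2.67  12.788]
t 1.975 pos [509.988 -79.217 210.801] F [-0.201  0.973 -0.239] M [ 0.075 -0.033 -0.066] open 59.9586993996785
```

View pics/s3.png

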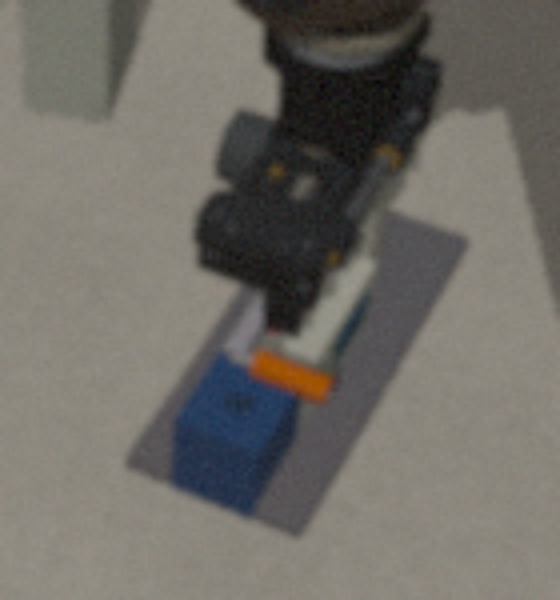

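>>> step_arm([
  [10,2.7,12.8,-0.006,0,0],
  [30,0,0,0,0,0],
  [25,0,0,0,0,0],
  [0,0,0,0,0,0],
])

```text
t: 2.58
eef_pos: [503.4, -55.9, 144.3]
tcp_rot: [-0.175, 1.569, 1.431]
ft_force: [-0.0, -0.2, 0.3]
opening: 0.631
```

```bash
python3 -c "
from h import *
goal((507,-66.5,133),(-.025,1,0))
cv2.imwrite('pics/t4.png',cv2.resize(env.read_camera('top')[180:270,290:450,::-1],None,fx=5,fy=5))
cv2.imwrite('pics/s4.png',cv2.resize(env.read_camera('side')[95:245,260:400,::-1],None,fx=4,fy=4))"
```

```text
rotvec(tool) [0.011 0.002 0.   ]
shift(tool, now) [ 11.293  -3.211 -10.737]  shift after turn [ 11.315  -3.329 -10.678]
t 2.575 pos [503.406 -55.908 144.315] F [-0.011 -0.228  0.323] M [-0.006  0.003 -0.013] open 59.97980139866257
```

View pics/s4.png

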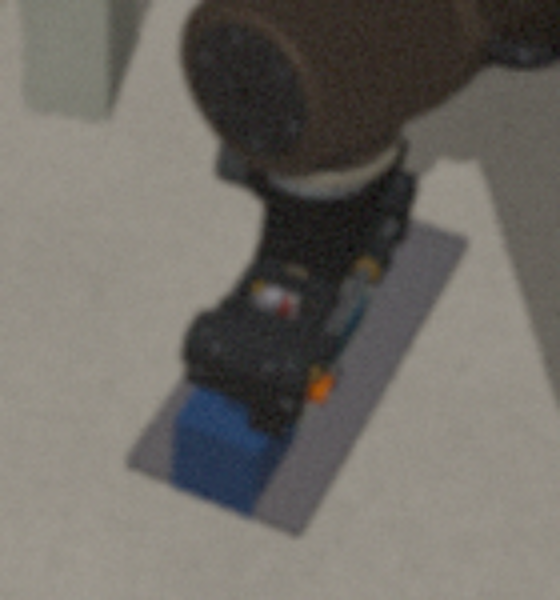

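>>> step_arm([
  [6,-3,-9,0.011,0,0],
  [5,0,0,0,0,0],
  [0,0,0,0,0,0],
])

```text
t: 3.05
eef_pos: [508.7, -65.8, 136.1]
tcp_rot: [-1.516, 1.564, 0.078]
ft_force: [-0.3, -1.2, 0.4]
opening: 0.631
```

```bash
python3 -c "
from h import *
goal((507,-66.5,133),(-.025,1,0))"
```

```text
rotvec(tool) [-0.001  0.     0.007]
shift(tool, now) [ 3.109  1.735 -0.701]  shift after turn [ 3.121  1.716 -0.699]
t 3.05 pos [508.698 -65.759 136.121] F [-0.323 -1.182  0.438] M [-0.02   0.021  0.044] open 59.970558501191
```

>>> step_arm([
  [3,1.2,-0.7,0,0,0.007],
  [0,0,0,0,0,0],
])

```text
t: 3.3
eef_pos: [507.5, -66.7, 133.2]
tcp_rot: [1.173, 1.57, 2.767]
ft_force: [0.3, 0.5, -0.5]
opening: 0.629
```

>>> step_arm([
  [0,0,0,0,0,0],
  [0,0,0,0,0,0],
  [0,0,0,0,0,0],
  [0,0,0,0,0,0],
], grip=10)

```text
t: 3.8
eef_pos: [507.5, -66.7, 133.3]
tcp_rot: [1.113, 1.57, 2.707]
ft_force: [-0.7, -0.6, 0.0]
opening: 0.265
```

```bash
python3 -c "
from h import *
goal((507,-66.5,133),(-.025,1,0))
cv2.imwrite('pics/s5.png',cv2.resize(env.read_camera('side')[95:245,260:400,::-1],None,fx=4,fy=4))"
```

```text
rotvec(tool) [-0.001  0.    -0.   ]
shift(tool, now) [0.306 0.5   0.167]  shift after turn [0.306 0.5   0.168]
t 3.8 pos [507.504 -66.655 133.306] F [-0.683 -0.57   0.038] M [ 0.023  0.005 -0.034] open 25.159278373156404
```

View pics/s5.png

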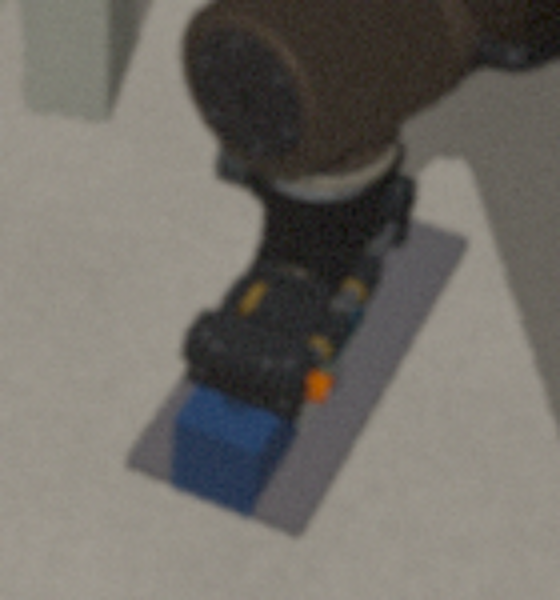

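Still closing (25 mm); let it finish.

>>> step_arm([
  [0,0,0,0,0,0],
  [0,0,0,0,0,0],
  [0,0,0,0,0,0],
])

```text
t: 4.22
eef_pos: [507.4, -65.8, 133.3]
tcp_rot: [0.369, 1.569, 1.963]
ft_force: [0.1, -0.4, 0.8]
opening: 0.181
```

```bash
python3 -c "
from h import *
goal((507,-66.5,133),(-.025,1,0))"
```

```text
rotvec(tool) [-0.002  0.001 -0.001]
shift(tool, now) [ 0.276  0.465 -0.693]  shift after turn [ 0.276  0.466 -0.692]
t 4.225 pos [507.449 -65.797 133.276] F [ 0.126 -0.4    0.797] M [ 0.03   0.023 -0.077] open 17.189806623086966
```

```bash
cat >> h.py <<'E'
G0=np.array([507.4,-65.8,133.3]); YM=np.array([-.025,1,0]);YM/=np.linalg.norm(YM);HINGE=G0-195*YM
def arc(dth=0.06,n=8,th0=None):
    e,R,s=tool();d=e-HINGE;th=np.arctan2(d[2],d@YM);r=np.hypot(d[2],d@YM)
    tang=np.array([*(-np.sin(th)*YM[:2]),np.cos(th)]);rad=np.array([*(np.cos(th)*YM[:2]),np.sin(th)])
    F=s["ft_force"]
    print("t %.2f th %.3f r %.1f Ftan %.2f Frad %.2f xoff %.1f"%(s["t"],th,r,F@tang,F@rad,d[0]*YM[1]-d[1]*YM[0]),"F",F.round(2),"M",s["moment"].round(3),"w",(np.array(s["qvel"])).round(3))
    p=e
    for i in range(1,n+1):
        q=HINGE+195*(np.cos(th+dth*i)*YM+np.array([0,0,np.sin(th+dth*i)]))
        print("%.3f"%(th+dth*i),(R.T@(q-p)).round(1));p=q
    goal(None,(-.025,1,0))
E
python3 -c "
from h import *
arc(0.06,6)"
```

```text
t 4.22 th -0.000 r 195.0 Ftan 0.80 Frad -0.40 xoff 0.0 F [ 0.13 -0.4   0.8 ] M [ 0.03   0.023 -0.077] w [-0.001 -0.    -0.    -0.    -0.    -0.002]
0.060 [-11.7   0.1  -0.3]
0.120 [-11.7   0.   -1. ]
0.180 [-11.6   0.   -1.7]
0.240 [-11.4   0.   -2.4]
0.300 [-11.3   0.   -3.1]
0.360 [-11.1  -0.   -3.8]
rotvec(tool) [-0.002  0.001 -0.001]
t 4.225 pos [507.449 -65.797 133.276] F [ 0.126 -0.4    0.797] M [ 0.03   0.023 -0.077] open 17.189806623086966
```

>>> step_arm([
  [-4,0,0,0,0,0],
  [-8,0,-0.4,0,0,0],
  [-8,0,-0.8,0,0,0],
  [-4,0,-0.5,0,0,0],
  [0,0,0,0,0,0],
])

```text
t: 4.85
eef_pos: [507.5, -67.5, 158.8]
tcp_rot: [0.331, 1.569, 1.925]
ft_force: [1.5, 1.4, -4.3]
opening: 0.182
```

```bash
python3 -c "
from h import *
arc(0.06,6)"
```

```text
t 4.85 th 0.131 r 195.0 Ftan -4.41 Frad 0.84 xoff 0.0 F [ 1.55  1.45 -4.26] M [ 0.268 -0.2   -0.029] w [ 0.    -0.002  0.002  0.003 -0.003  0.001]
0.191 [-11.6   0.   -1.8]
0.251 [-11.4   0.   -2.5]
0.311 [-11.2   0.   -3.2]
0.371 [-11.   -0.   -3.9]
0.431 [-10.8  -0.   -4.5]
0.491 [-10.5  -0.   -5.2]
rotvec(tool) [-0.002  0.002 -0.001]
t 4.85 pos [507.473 -67.511 158.789] F [ 1.548  1.447 -4.263] M [ 0.268 -0.2   -0.029] open 17.289774349840222
```

>>> step_arm([
  [-7,0,-1,0,0,0],
  [-10,0,-2,0,0,0],
  [-10,0,-2.7,0,0,0],
  [-10,0,-3.5,0,0,0],
  [-7,0,-3,0,0,0],
  [0,0,0,0,0,0],
  [0,0,0,0,0,0],
])

```text
t: 5.72
eef_pos: [507.7, -80.2, 206.8]
tcp_rot: [-0.12, 1.568, 1.473]
ft_force: [1.8, 1.9, -2.6]
opening: 0.182
```

```bash
python3 -c "
from h import *
arc(0.06,6)"
```

```text
t 5.72 th 0.386 r 195.0 Ftan -3.07 Frad 0.74 xoff -0.0 F [ 1.75  1.89 -2.57] M [ 0.549 -0.279  0.017] w [-0.002 -0.004 -0.003  0.     0.006 -0.001]
0.446 [-10.7  -0.1  -4.7]
0.506 [-10.4  -0.   -5.3]
0.566 [-10.1  -0.   -6. ]
0.626 [-9.7 -0.  -6.5]
0.686 [-9.3 -0.  -7.1]
0.746 [-8.8 -0.  -7.7]
rotvec(tool) [-0.002  0.003  0.   ]
t 5.725 pos [507.716 -80.213 206.78 ] F [ 1.753  1.886 -2.568] M [ 0.549 -0.279  0.017] open 17.349121577454675
```

>>> step_arm([
  [-7,0,-3.3,0,0,0],
  [-9,0,-4.8,0,0,0],
  [-9,0,-5.5,0,0,0],
  [-8,0,-5.5,0,0,0],
  [-5,0,-3.5,0,0,0],
  [0,0,0,0,0,0],
  [0,0,0,0,0,0],
])

```text
t: 6.6
eef_pos: [508.2, -101.4, 245.5]
tcp_rot: [0.1, 1.564, 1.693]
ft_force: [1.2, 3.2, -0.0]
opening: 0.183
```

```bash
python3 -c "
from h import *
arc(0.05,6)"
```

```text
t 6.60 th 0.613 r 194.9 Ftan -1.87 Frad 2.61 xoff -0.1 F [ 1.18  3.24 -0.02] M [ 0.742 -0.198 -0.032] w [ 0.001  0.    -0.001  0.     0.001  0.   ]
0.663 [-7.9 -0.1 -5.7]
0.713 [-7.6 -0.  -6.1]
0.763 [-7.3 -0.  -6.5]
0.813 [-6.9 -0.  -6.9]
0.863 [-6.6 -0.  -7.2]
0.913 [-6.2 -0.  -7.5]
rotvec(tool) [-0.003  0.007 -0.001]
t 6.6 pos [ 508.154 -101.378  245.48 ] F [ 1.182  3.243 -0.022] M [ 0.742 -0.198 -0.032] open 17.423023309526577
```

>>> step_arm([
  [-6,0,-3.5,0,0.004,0],
  [-7.5,0,-5.5,0,0.003,0],
  [-7,0,-6.2,0,0,0],
  [-4,0,-3.8,0,0,0],
  [0,0,0,0,0,0],
  [0,0,0,0,0,0],
])

```text
t: 7.35
eef_pos: [508.6, -122.7, 271.0]
tcp_rot: [2.521, 1.569, -2.169]
ft_force: [1.5, 0.2, -1.9]
opening: 0.186
```

```bash
python3 -c "
from h import *
arc(0.05,6)"
```

```text
t 7.35 th 0.784 r 195.0 Ftan -1.46 Frad -1.23 xoff -0.2 F [ 1.5  0.2 -1.9] M [ 0.118 -0.249 -0.011] w [-0.003  0.    -0.     0.002  0.001 -0.003]
0.834 [-6.7 -0.3 -7.1]
0.884 [-6.4 -0.  -7.4]
0.934 [-6.  -0.  -7.7]
0.984 [-5.6 -0.  -8. ]
1.034 [-5.2 -0.  -8.3]
1.084 [-4.8 -0.  -8.5]
rotvec(tool) [-0.003 -0.002 -0.001]
t 7.35 pos [ 508.581 -122.656  270.958] F [ 1.504  0.202 -1.901] M [ 0.118 -0.249 -0.011] open 17.661518408368764
```

>>> step_arm([
  [-5,0,-5.2,0,0,0],
  [-6.4,0,-7.2,0,0,0],
  [-6,0,-7.4,0,0,0],
  [-3,0,-4,0,0,0],
  [0,0,0,0,0,0],
  [0,0,0,0,0,0],
])

```text
t: 8.1
eef_pos: [509.1, -148.4, 292.7]
tcp_rot: [2.555, 1.568, -2.135]
ft_force: [1.1, -0.9, -2.9]
opening: 0.187
```

```bash
python3 -c "
from h import *
arc(0.04,6)"
```

```text
t 8.10 th 0.957 r 195.0 Ftan -0.96 Frad -2.92 xoff -0.4 F [ 1.11 -0.87 -2.94] M [-0.024 -0.262 -0.018] w [-0.002 -0.    -0.001  0.     0.001  0.001]
0.997 [-4.3 -0.4 -6.5]
1.037 [-4.1 -0.  -6.6]
1.077 [-3.8 -0.  -6.8]
1.117 [-3.5 -0.  -6.9]
1.157 [-3.3 -0.  -7.1]
1.197 [-3.  -0.  -7.2]
rotvec(tool) [-0.003 -0.002 -0.002]
t 8.1 pos [ 509.112 -148.423  292.731] F [ 1.111 -0.875 -2.94 ] M [-0.024 -0.262 -0.018] open 17.743554352854506
```

>>> step_arm([
  [-3,-0.3,-4.5,0,0,0],
  [-4,0,-6.6,0,0,0],
  [-3.6,0,-6.5,0,0,0],
  [-2,0,-3.8,0,0,0],
  [0,0,0,0,0,0],
  [0,0,0,0,0,0],
])

```text
t: 8.85
eef_pos: [509.6, -171.1, 306.5]
tcp_rot: [2.314, 1.568, -2.376]
ft_force: [-0.3, 0.7, 0.2]
opening: 0.182
```

```bash
python3 -c "
from h import *
arc(0.04,4)"
```

```text
t 8.85 th 1.093 r 195.0 Ftan -0.56 Frad 0.51 xoff -0.4 F [-0.27  0.72  0.19] M [ 0.033 -0.038  0.   ] w [-0.001 -0.002 -0.002 -0.     0.002 -0.   ]
1.133 [-3.4 -0.4 -7. ]
1.173 [-3.2 -0.  -7.1]
1.213 [-2.9 -0.  -7.3]
1.253 [-2.6 -0.  -7.4]
rotvec(tool) [-0.003 -0.002 -0.002]
t 8.85 pos [ 509.604 -171.063  306.474] F [-0.273  0.721  0.194] M [ 0.033 -0.038  0.   ] open 17.355687790894738
```

>>> step_arm([
  [-2.5,-0.3,-5,0,0,0],
  [-3,0,-7,0,0,0],
  [-2.8,0,-7,0,0,0],
  [-1.5,0,-4,0,0,0],
  [0,0,0,0,0,0],
  [0,0,0,0,0,0],
])

```text
t: 9.6
eef_pos: [510.1, -195.8, 317.2]
tcp_rot: [2.239, 1.567, -2.451]
ft_force: [-1.8, 0.3, 0.3]
opening: 0.183
```

```bash
python3 -c "
from h import *
arc(0.04,4)"
```

```text
t 9.60 th 1.231 r 195.0 Ftan -0.19 Frad 0.34 xoff -0.5 F [-1.76  0.25  0.26] M [-0.029  0.271 -0.067] w [-0.001 -0.    -0.002 -0.001 -0.001 -0.002]
1.271 [-2.4 -0.5 -7.4]
1.311 [-2.1 -0.  -7.5]
1.351 [-1.8 -0.  -7.6]
1.391 [-1.5 -0.  -7.6]
rotvec(tool) [-0.003 -0.002 -0.003]
t 9.6 pos [ 510.149 -195.826  317.175] F [-1.761  0.253  0.258] M [-0.029  0.271 -0.067] open 17.44180803814913
```

>>> step_arm([
  [-1.8,0,-5,0,0,0.002],
  [-2,0,-7,0,0,0],
  [-1.8,0,-7,0,0,0],
  [-0.8,0,-4,0,0,0],
  [0,0,0,0,0,0],
  [0,0,0,0,0,0],
])

```text
t: 10.35
eef_pos: [510.7, -220.8, 324.2]
tcp_rot: [2.098, 1.565, -2.592]
ft_force: [-1.4, -0.7, 1.3]
opening: 0.185
```

```bash
python3 -c "
from h import *
arc(0.03,4)"
```

```text
t 10.35 th 1.364 r 195.0 Ftan 0.90 Frad 1.18 xoff -0.6 F [-1.4  -0.67  1.34] M [-0.142  0.294  0.038] w [-0.002  0.001  0.     0.    -0.002 -0.001]
1.394 [-1.1 -0.6 -5.7]
1.424 [-0.9 -0.  -5.8]
1.454 [-0.8 -0.  -5.8]
1.484 [-0.6 -0.  -5.8]
rotvec(tool) [-0.003 -0.003 -0.005]
t 10.35 pos [ 510.697 -220.754  324.176] F [-1.401 -0.671  1.335] M [-0.142  0.294  0.038] open 17.637064462373615
```

>>> step_arm([
  [-0.8,-0.3,-4,0,0,0.003],
  [-0.9,0,-5,0,0,0],
  [-0.8,0,-4,0,0,0],
  [0,0,0,0,0,0],
  [0,0,0,0,0,0],
])

```text
t: 10.98
eef_pos: [511.0, -234.7, 326.6]
tcp_rot: [1.862, 1.561, -2.828]
ft_force: [-2.4, -0.5, 0.7]
opening: 0.181
```

```bash
python3 -c "
from h import *
arc(0.03,4)"
```

```text
t 10.97 th 1.437 r 195.0 Ftan 0.51 Frad 0.63 xoff -0.6 F [-2.4  -0.48  0.7 ] M [-0.197  0.414 -0.017] w [-0.001  0.002 -0.002 -0.    -0.     0.   ]
1.467 [-0.7 -0.6 -5.8]
1.497 [-0.5 -0.  -5.8]
1.527 [-0.3 -0.  -5.8]
1.557 [-0.2 -0.  -5.8]
rotvec(tool) [-0.003 -0.003 -0.009]
t 10.975 pos [ 511.019 -234.657  326.56 ] F [-2.403 -0.483  0.697] M [-0.197  0.414 -0.017] open 17.234626999351587
```

>>> step_arm([
  [-0.6,0.3,-4,0,-0.003,-0.005],
  [-0.5,0.3,-5,0,0,-0.004],
  [-0.3,0,-4,0,0,0],
  [0,0,0,0,0,0],
  [0,0,0,0,0,0],
])

```text
t: 11.6
eef_pos: [511.1, -246.6, 327.8]
tcp_rot: [-0.201, 1.567, 1.392]
ft_force: [-0.9, 4.7, 0.3]
opening: 0.179
```

```bash
python3 -c "
from h import *
arc(0.03,4)
cv2.imwrite('pics/t6.png',cv2.resize(env.read_camera('top')[160:270,290:450,::-1],None,fx=5,fy=5))
cv2.imwrite('pics/s6.png',cv2.resize(env.read_camera('side')[75:225,260:400,::-1],None,fx=4,fy=4))"
```

```text
t 11.60 th 1.498 r 195.0 Ftan -4.69 Frad 0.68 xoff -0.8 F [-0.91  4.7   0.34] M [ 0.732  0.116 -0.041] w [-0.001  0.001  0.     0.001  0.003 -0.   ]
1.528 [-0.3 -0.8 -5.8]
1.558 [-0.2 -0.  -5.8]
1.588 [-0.  -0.  -5.8]
1.618 [ 0.2 -0.  -5.8]
rotvec(tool) [-0.002  0.004  0.001]
t 11.6 pos [ 511.107 -246.634  327.826] F [-0.911  4.705  0.342] M [ 0.732  0.116 -0.041] open 17.052309524565427
```

View pics/s6.png

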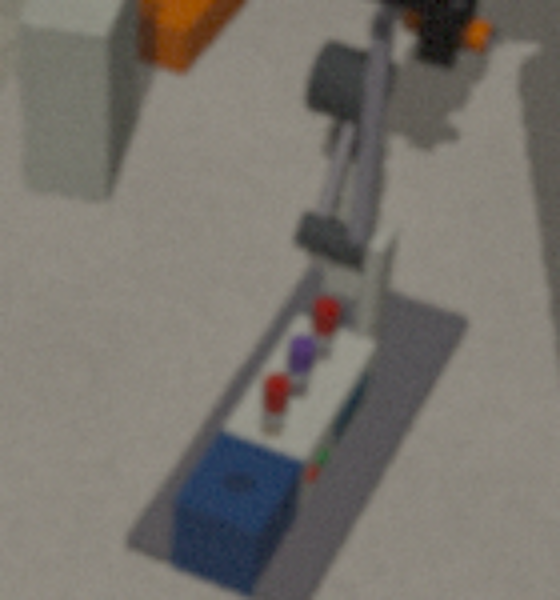

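View pics/t6.png

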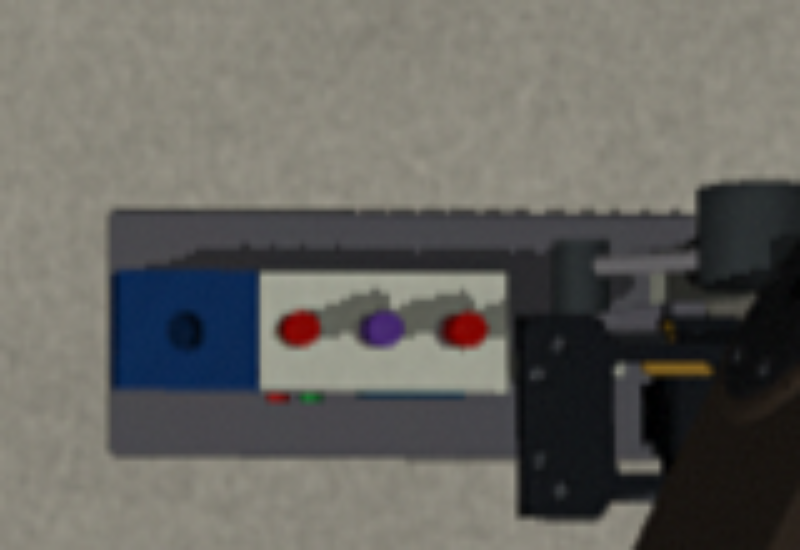

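>>> step_arm([
  [0.2,0,3,0,0,0],
  [0.2,0,3,0,0,0],
  [0,0,0,0,0,0],
  [0,0,0,0,0,0],
  [0,0,0,0,0,0],
])

```text
t: 12.32
eef_pos: [511.0, -240.9, 327.3]
tcp_rot: [-0.372, 1.568, 1.222]
ft_force: [-1.3, 0.8, -0.8]
opening: 0.18
```

```bash
python3 -c "
from h import *
arc(0.03,1)"
```

```text
t 12.32 th 1.469 r 195.1 Ftan -0.91 Frad -0.69 xoff -0.8 F [-1.32  0.8  -0.78] M [ 0.289  0.103 -0.055] w [-0.001  0.002 -0.001 -0.001 -0.001  0.002]
1.499 [-0.5 -0.8 -5.8]
rotvec(tool) [-0.002  0.002  0.001]
t 12.325 pos [ 511.016 -240.865  327.332] F [-1.32   0.798 -0.782] M [ 0.289  0.103 -0.055] open 17.15931142965792
```

>>> step_arm([
  [0,0,1,0,0,0],
  [0,0,0,0,0,0],
  [0,0,0,0,0,0],
  [0,0,0,0,0,0],
  [0,0,0,0,0,0],
  [0,0,0,0,0,0],
], grip=60)

```text
t: 13.08
eef_pos: [511.4, -240.5, 327.7]
tcp_rot: [-1.238, 1.568, 0.356]
ft_force: [0.3, -0.3, 0.3]
opening: 0.628
```

>>> step_arm([
  [-5,0,0,0,0,0],
  [-15,0,0,0,0,0],
  [-15,0,0,0,0,0],
  [-15,0,0,0,0,0],
  [0,0,0,0,0,0],
])

```text
t: 13.7
eef_pos: [511.5, -240.7, 382.6]
tcp_rot: [-1.695, 1.567, -0.102]
ft_force: [0.1, -0.1, 0.4]
opening: 0.631
```

```bash
python3 -c "
from h import *
arc(0.03,1)
cv2.imwrite('pics/t7.png',cv2.resize(env.read_camera('top')[160:270,290:450,::-1],None,fx=5,fy=5))
cv2.imwrite('pics/s7.png',cv2.resize(env.read_camera('side')[75:225,260:400,::-1],None,fx=4,fy=4))"
```

```text
t 13.70 th 1.490 r 250.1 Ftan 0.11 Frad 0.43 xoff -0.3 F [ 0.14 -0.07  0.44] M [-0.01  -0.008  0.004] w [-0.002  0.007  0.017 -0.    -0.001 -0.   ]
1.520 [ 54.6  -0.1 -10.2]
rotvec(tool) [-0.002 -0.001  0.004]
t 13.7 pos [ 511.46  -240.663  382.633] F [ 0.137 -0.071  0.439] M [-0.01  -0.008  0.004] open 60.005042803601896
```

View pics/s7.png

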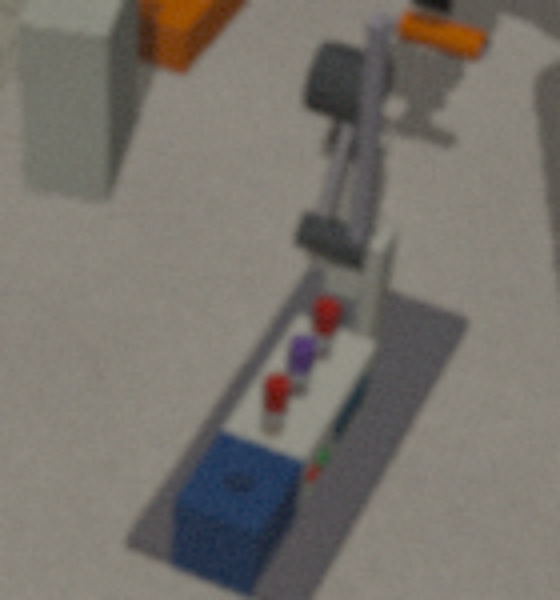

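View pics/t7.png

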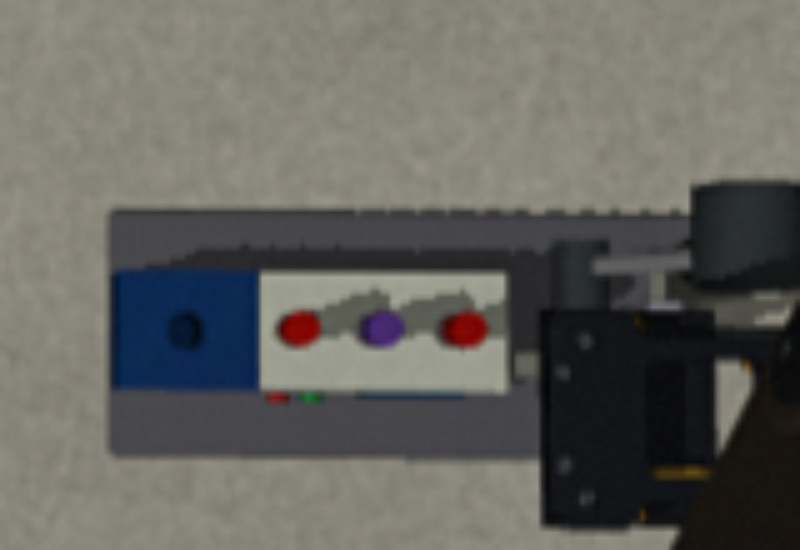

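```bash
python3 - <<'E'
from h import *
k=lambda u,v,z:at_z("top",290+(u+.5)/5-.5,160+(v+.5)/5-.5,z).round(1)
s=lambda u,v,z:at_z("side",260+(u+.5)/4-.5,75+(v+.5)/4-.5,z).round(1)
print("pocket",k(187,330,70),s(238,481,70))
print("caps top face z115",k(297,328,115),k(379,329,115),k(461,330,115))
print("side red near cap top",s(277,382,115), s(302,341,115),s(327,303,115))
print("blue corners z70",[k(*c,70) for c in((113,270),(113,388),(259,388),(259,270))])
print([s(*c,70) for c in((226,433),(304,463))])
# enlarged red
t=env.read_camera("top")[:,:,::-1];sd=env.read_camera("side")[:,:,::-1]
cv2.imwrite("pics/t8.png",cv2.resize(t[215:250,160:240],None,fx=10,fy=10,interpolation=2))
cv2.imwrite("pics/s8.png",cv2.resize(sd[250:350,225:305],None,fx=6,fy=6,interpolation=2))
cv2.imwrite("pics/s9.png",cv2.resize(sd[180:230,295:345],None,fx=10,fy=10,interpolation=2))
cv2.imwrite("pics/t9.png",cv2.resize(t[205:245,305:395],None,fx=8,fy=8,interpolation=2))
E
```

```text
pocket [547.1 -79.6  70. ] [546.9 -78.3  70. ]
caps top face z115 [ 548.2 -127.5  115. ] [ 548.8 -166.8  115. ] [ 549.4 -206.   115. ]
side red near cap top [ 547.4 -129.4  115. ] [ 549.4 -170.9  115. ] [ 550.1 -211.6  115. ]
blue corners z70 [array([576.1, -41.9,  70. ]), array([517.2, -43.3,  70. ]), array([ 519.2, -116. ,   70. ]), array([ 578.1, -115. ,   70. ])]
[array([ 572.5, -112. ,   70. ]), array([ 516.5, -113. ,   70. ])]
```

View pics/t8.png

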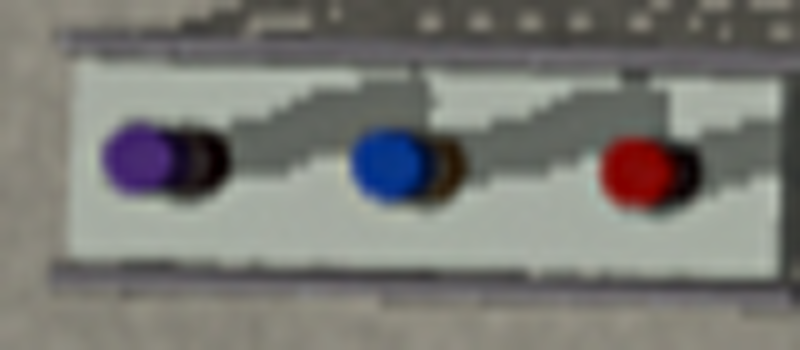

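View pics/s8.png

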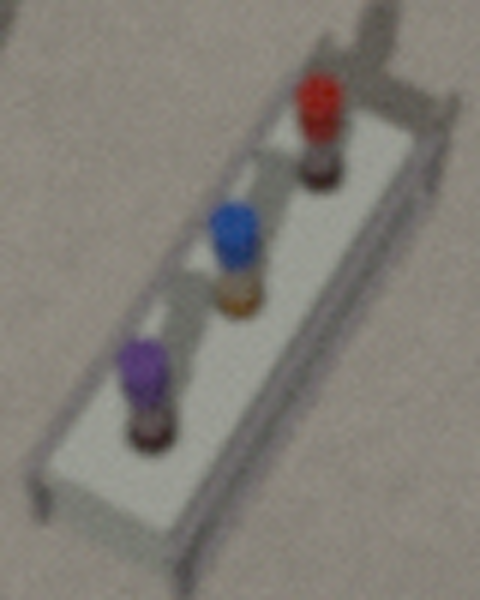

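View pics/t9.png

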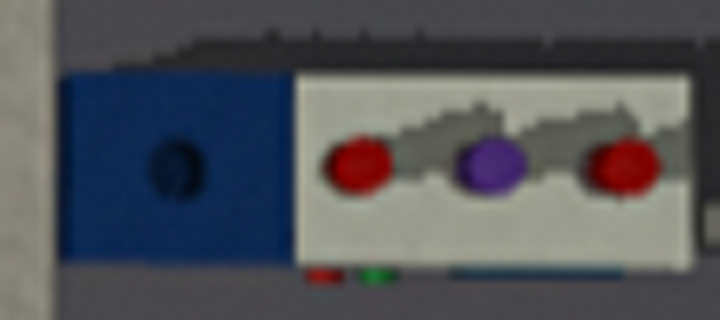

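View pics/s9.png

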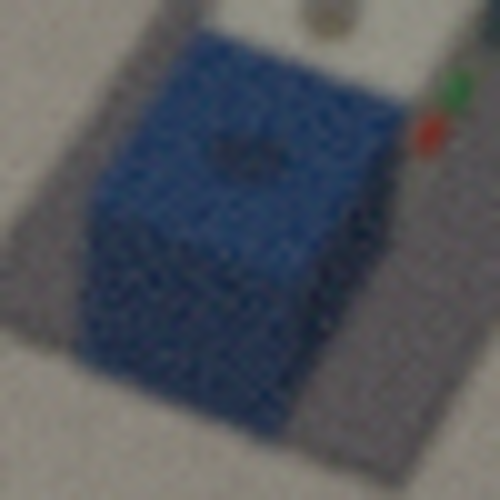

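```bash
python3 - <<'E'
from h import *
for u,v in((636,174),(388,165),(138,158)):
  print(at_z("top",160+(u+.5)/10-.5,215+(v+.5)/10-.5,105))
for u,v in((320,88),(235,220),(144,354)):
  print(at_z("side",225+(u+.5)/6-.5,250+(v+.5)/6-.5,105))
goal((524,174,200),(-.025,1,0)); print(env.state()["joints"])
E
```

```text
[523.79697665 174.34092267 105.        ]
[524.30442029 234.23646193 105.        ]
[524.31701231 294.5993068  105.        ]
[524.09393615 173.29187293 105.        ]
[523.12945074 234.76725138 105.        ]
[523.60949117 293.63029033 105.        ]
rotvec(tool) [-0.002  0.001  0.001]
shift(tool, now) [181.077 -22.137 413.832]  shift after turn [180.486 -23.281 414.027]
t 13.9 pos [ 511.074 -240.479  380.486] F [ 0.663  0.27  -0.156] M [ 0.017 -0.026  0.038] open 60.20287470240366
[-0.558  0.292  1.498  0.002  1.352 -2.152]
```

>>> step_arm([
  [0,-3,40,0,0,0],
  [0,-3,55,0,0,0],
  [15,-3,55,0,0,0],
  [25,-3,55,0,0,0],
  [30,-3,55,0,0,0],
  [30,-3,55,0,0,0],
  [25,-3,40,0,0,0],
  [0,0,0,0,0,0],
], grip=45)

```text
t: 14.9
eef_pos: [523.1, 121.6, 250.0]
tcp_rot: [1.182, 1.566, 2.773]
ft_force: [0.9, 0.0, -0.3]
opening: 0.477
```

```bash
python3 -c "
from h import *
goal((524,174,150),(-.025,1,0))"
```

```text
rotvec(tool) [-0.005  0.002 -0.005]
shift(tool, now) [100.063  -2.466  52.171]  shift after turn [99.976 -2.252 52.347]
t 14.9 pos [523.057 121.613 249.976] F [ 0.924  0.031 -0.254] M [ 0.043 -0.009  0.008] open 45.378661889191
```

>>> step_arm([
  [25,-2,30,-0.005,0.002,-0.005],
  [25,0,15,0,0,0],
  [25,0,4,0,0,0],
  [12,0,2,0,0,0],
  [0,0,0,0,0,0],
])

```text
t: 15.52
eef_pos: [525.3, 171.2, 162.1]
tcp_rot: [-1.877, 1.568, -0.282]
ft_force: [-0.5, -0.3, 0.1]
opening: 0.473
```

```bash
python3 -c "
from h import *
goal((524,174,150),(-.025,1,0))"
```

```text
rotvec(tool) [-0.001 -0.001  0.003]
shift(tool, now) [12.122  1.282  2.811]  shift after turn [12.127  1.249  2.803]
t 15.525 pos [525.319 171.229 162.127] F [-0.455 -0.335  0.118] M [ 0.042 -0.035  0.018] open 45.021073482915654
```

>>> step_arm([
  [3,1.2,2.8,0,0,0.003],
  [5,0,0,0,0,0],
  [0,0,0,0,0,0],
])

```text
t: 15.9
eef_pos: [525.0, 173.4, 155.7]
tcp_rot: [-1.7, 1.568, -0.106]
ft_force: [-0.1, -0.6, -0.1]
opening: 0.472
```

```bash
python3 -c "
from h import *
goal((524,174,100),(-.025,1,0))"
```

```text
rotvec(tool) [-0.002 -0.     0.002]
shift(tool, now) [55.679  1.099  0.608]  shift after turn [55.682  0.961  0.592]
t 15.9 pos [524.976 173.432 155.682] F [-0.057 -0.562 -0.149] M [0.013 0.024 0.044] open 44.84630263229822
```

>>> step_arm([
  [10,1,0.6,0,0,0],
  [15,0,0,0,0,0],
  [14,0,0,0,0,0],
  [9,0,0,0,0,0],
  [4,0,0,0,0,0],
  [0,0,0,0,0,0],
])

```text
t: 16.65
eef_pos: [523.8, 173.9, 99.4]
tcp_rot: [-1.996, 1.569, -0.402]
ft_force: [0.8, -0.4, 1.5]
opening: 0.472
```

```bash
python3 -c "
from h import *
goal((524,174,100),(-.025,1,0))
cv2.imwrite('pics/t10.png',cv2.resize(env.read_camera('top')[205:255,160:250,::-1],None,fx=8,fy=8))
cv2.imwrite('pics/s10.png',cv2.resize(env.read_camera('side')[230:350,225:325,::-1],None,fx=5,fy=5))"
```

```text
rotvec(tool) [-0.002 -0.001  0.001]
shift(tool, now) [-0.631 -0.253  0.073]  shift after turn [-0.631 -0.252  0.073]
t 16.65 pos [523.75  173.921  99.369] F [ 0.85  -0.396  1.526] M [0.011 0.051 0.005] open 44.86042304693859
```

View pics/s10.png

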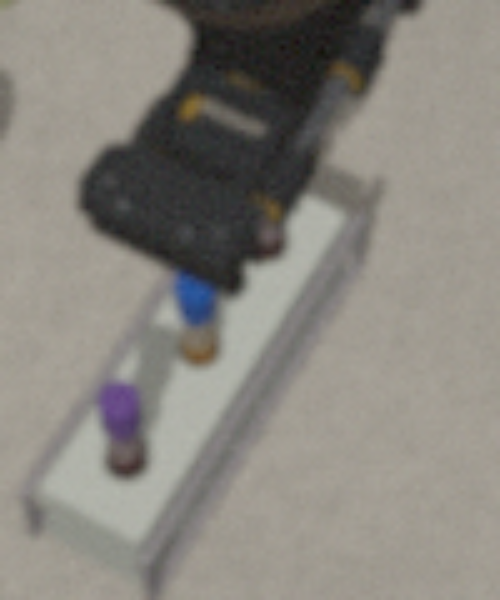

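>>> step_arm([
  [0,0,0,0,0,0],
  [0,0,0,0,0,0],
  [0,0,0,0,0,0],
  [0,0,0,0,0,0],
  [0,0,0,0,0,0],
  [0,0,0,0,0,0],
], grip=10)

```text
t: 17.5
eef_pos: [524.3, 174.1, 100.9]
tcp_rot: [-1.587, 1.567, 0.007]
ft_force: [-0.1, 0.2, -0.5]
opening: 0.183
```

```bash
python3 -c "
from h import *
goal((524,174,100),(-.025,1,0))"
```

```text
rotvec(tool) [-0.002 -0.     0.004]
shift(tool, now) [ 0.861  0.303 -0.047]  shift after turn [ 0.862  0.299 -0.047]
t 17.5 pos [524.298 174.054 100.862] F [-0.081  0.172 -0.501] M [0.007 0.001 0.029] open 17.406263879689327
```

>>> step_arm([
  [-8,0,0,0,0,0],
  [-16,0,0,0,0,0],
  [-20,0,0,0,0,0],
  [-20,0,0,0,0,0],
  [-20,0,0,0,0,0],
  [-10,0,0,0,0,0],
  [0,0,0,0,0,0],
])

```text
t: 18.38
eef_pos: [524.1, 174.1, 203.2]
tcp_rot: [-1.495, 1.563, 0.099]
ft_force: [0.2, -0.0, -0.6]
opening: 0.183
```

```bash
python3 -c "
from h import *
goal((547.2,-79.8,200),(-.025,1,0))
cv2.imwrite('pics/s11.png',cv2.resize(env.read_camera('side')[200:350,225:325,::-1],None,fx=5,fy=4))"
```

```text
rotvec(tool) [-0.002  0.001  0.007]
shift(tool, now) [   3.224  -17.214 -254.378]  shift after turn [   3.24   -16.779 -254.407]
t 18.375 pos [524.068 174.108 203.24 ] F [ 0.15  -0.027 -0.557] M [-0.033 -0.041 -0.047] open 17.40916615967852
```

View pics/s11.png

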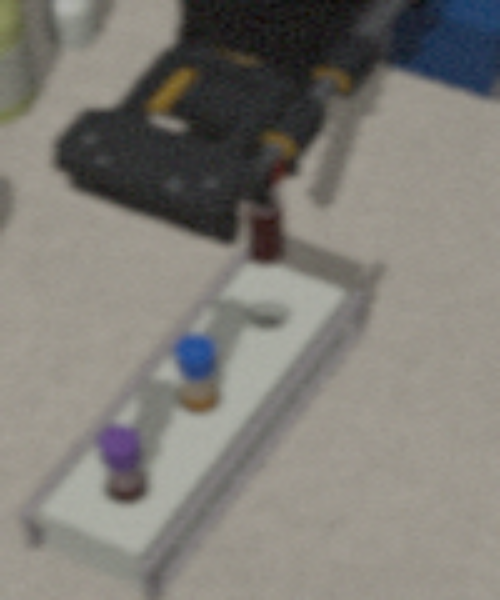

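>>> step_arm([
  [0,-2,-25,0,0,0.003],
  [0,-2,-40,0,0,0.003],
  [0,-3,-50,0,0,0],
  [0,-3,-50,0,0,0],
  [0,-3,-38,0,0,0],
  [0,-2,-20,0,0,0],
  [0,0,-8,0,0,0],
  [0,0,0,0,0,0],
])

```text
t: 19.42
eef_pos: [542.9, -62.7, 196.6]
tcp_rot: [1.357, 1.562, 2.952]
ft_force: [-1.0, -0.3, -0.6]
opening: 0.178
```

```bash
python3 -c "
from h import *
goal((547.2,-79.8,180),(-.025,1,0))"
```

```text
rotvec(tool) [-0.     0.002 -0.009]
shift(tool, now) [ 16.573  -4.069 -17.218]  shift after turn [ 16.643  -3.912 -17.187]
t 19.425 pos [542.86  -62.716 196.643] F [-0.979 -0.296 -0.597] M [ 0.01  -0.032  0.005] open 16.913411361538888
```

>>> step_arm([
  [6,-2,-9,0,0.002,-0.009],
  [5,-2,-6,0,0,0],
  [2,0,-2,0,0,0],
  [0,0,0,0,0,0],
])

```text
t: 19.92
eef_pos: [547.3, -78.7, 182.2]
tcp_rot: [0.991, 1.57, 2.589]
ft_force: [-0.1, -0.0, 0.1]
opening: 0.181
```

```bash
python3 -c "
from h import *
goal((547.2,-79.8,180),(-.025,1,0))"
```

```text
rotvec(tool) [ 0.002  0.    -0.   ]
shift(tool, now) [ 2.17   0.115 -1.082]  shift after turn [ 2.17   0.114 -1.082]
t 19.925 pos [547.287 -78.716 182.17 ] F [-0.071 -0.004  0.053] M [-0.004 -0.034 -0.02 ] open 17.219651198766908
```

>>> step_arm([
  [3,0.1,-1.1,0.002,0,0],
  [0,0,0,0,0,0],
  [0,0,0,0,0,0],
])

```text
t: 20.3
eef_pos: [547.3, -79.6, 179.2]
tcp_rot: [0.322, 1.571, 1.918]
ft_force: [0.7, -0.1, -0.3]
opening: 0.182
```

```bash
python3 -c "
from h import *
goal((547.2,-79.8,172),(-.025,1,0))
cv2.imwrite('pics/s12.png',cv2.resize(env.read_camera('side')[150:230,280:360,::-1],None,fx=7,fy=7,interpolation=2))
e=tool()[0]
for n in ('foot',95.9),('capbottom',45.9-28): 
  p=proj('side',e-[0,0,n[1]]); print(n,(p-[280,150]+.5)*7-.5)
print('pocket', (proj('side',(547.2,-79.8,70))-[280,150]+.5)*7-.5)"
```

```text
rotvec(tool) [ 0.  0. -0.]
shift(tool, now) [ 7.183  0.073 -0.248]  shift after turn [ 7.183  0.074 -0.247]
t 20.3 pos [547.268 -79.552 179.183] F [ 0.719 -0.072 -0.336] M [ 0.024 -0.025  0.038] open 17.315108762737463
('foot', 95.9) [279.734 290.704]
('capbottom', 17.9) [292.927 140.975]
pocket [278.061 314.187]
```

View pics/s12.png

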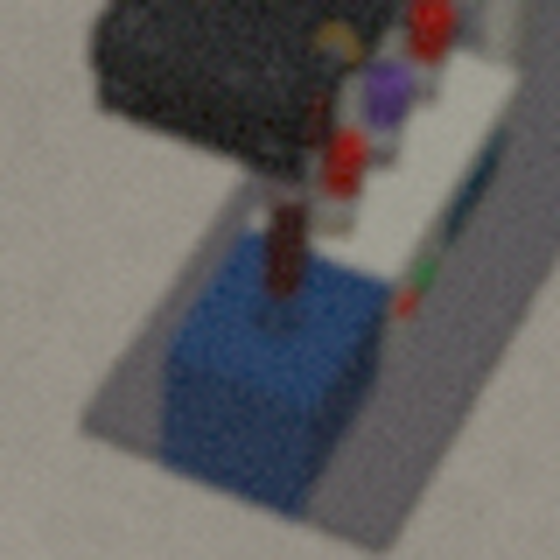

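>>> step_arm([
  [4,0,-0.2,0,0,0],
  [4,0,0,0,0,0],
  [4,0,0,0,0,0],
  [4,0,0,0,0,0],
  [0,0,0,0,0,0],
])

```text
t: 20.98
eef_pos: [547.2, -79.7, 161.8]
tcp_rot: [0.911, 1.57, 2.507]
ft_force: [0.8, -0.2, -0.3]
opening: 0.18
```

```bash
python3 -c "
from h import *
goal((547.2,-79.8,172),(-.025,1,0))"
```

```text
rotvec(tool) [ 0.  0. -0.]
shift(tool, now) [-10.153  -0.027  -0.1  ]  shift after turn [-10.153  -0.031  -0.104]
t 20.975 pos [547.166 -79.697 161.847] F [ 0.772 -0.231 -0.28 ] M [-0.012 -0.033  0.019] open 17.11811927213188
```

Foot 4 mm inside, no force. Continue in small steps.

>>> step_arm([
  [3,0,0,0,0,0],
  [3,0,0,0,0,0],
  [2,0,0,0,0,0],
  [0,0,0,0,0,0],
])

```text
t: 21.48
eef_pos: [547.3, -79.7, 153.4]
tcp_rot: [0.61, 1.571, 2.206]
ft_force: [-0.7, 0.2, -0.7]
opening: 0.182
```

```bash
python3 -c "
from h import *
goal((547.2,-79.8,172),(-.025,1,0))"
```

```text
rotvec(tool) [ 0.  0. -0.]
shift(tool, now) [-18.602   0.06   -0.065]  shift after turn [-18.602   0.058  -0.068]
t 21.475 pos [547.256 -79.73  153.398] F [-0.702  0.233 -0.683] M [-0.038 -0.051  0.005] open 17.336365787250564
```

>>> step_arm([
  [3,0,0,0,0,0],
  [3,0,0,0,0,0],
  [3,0,0,0,0,0],
  [0,0,0,0,0,0],
])

```text
t: 21.98
eef_pos: [547.3, -79.7, 143.8]
tcp_rot: [0.265, 1.571, 1.861]
ft_force: [0.3, -0.6, -0.8]
opening: 0.179
```

```bash
python3 -c "
from h import *
goal((547.2,-79.8,172),(-.025,1,0))"
```

```text
rotvec(tool) [ 0.  0. -0.]
shift(tool, now) [-28.226   0.086  -0.053]  shift after turn [-28.226   0.084  -0.058]
t 21.975 pos [547.283 -79.74  143.774] F [ 0.275 -0.604 -0.83 ] M [0.024 0.011 0.024] open 17.056014224041075
```

>>> step_arm([
  [4,0,0,0,0,0],
  [4,0,0,0,0,0],
  [4,0,0,0,0,0],
  [0,0,0,0,0,0],
])

```text
t: 22.48
eef_pos: [547.3, -79.7, 130.8]
tcp_rot: [0.5, 1.571, 2.096]
ft_force: [0.2, -0.7, -1.1]
opening: 0.181
```

>>> step_arm([
  [3,0,0,0,0,0],
  [3,0,0,0,0,0],
  [3,0,0,0,0,0],
  [2,0,0,0,0,0],
  [0,0,0,0,0,0],
])

```text
t: 23.1
eef_pos: [547.3, -79.7, 119.1]
tcp_rot: [0.453, 1.571, 2.049]
ft_force: [-0.9, -0.7, -0.1]
opening: 0.184
```

```bash
python3 -c "
from h import *
goal((547.2,-79.8,110.9),(-.025,1,0))"
```

```text
rotvec(tool) [ 0.  0. -0.]
shift(tool, now) [ 8.214  0.098 -0.058]  shift after turn [ 8.214  0.098 -0.056]
t 23.1 pos [547.297 -79.741 119.114] F [-0.862 -0.735 -0.102] M [ 0.043 -0.021  0.017] open 17.464077815776616
```

>>> step_arm([
  [2,0,0,0,0,0],
  [2,0,0,0,0,0],
  [1.5,0,0,0,0,0],
  [0,0,0,0,0,0],
])

```text
t: 23.6
eef_pos: [547.3, -79.7, 113.3]
tcp_rot: [-0.266, 1.571, 1.33]
ft_force: [-0.6, 0.0, -1.0]
opening: 0.183
```

>>> step_arm([
  [1,0,0,0,0,0],
  [0.7,0,0,0,0,0],
  [0,0,0,0,0,0],
])

```text
t: 23.98
eef_pos: [547.4, -79.8, 111.6]
tcp_rot: [-0.833, 1.571, 0.763]
ft_force: [-0.2, -0.2, -1.2]
opening: 0.181
```

>>> step_arm([
  [0.6,0,0,0,0,0],
  [0.4,0,0,0,0,0],
  [0,0,0,0,0,0],
])

```text
t: 24.35
eef_pos: [547.5, -79.7, 110.8]
tcp_rot: [-1.557, 1.57, 0.039]
ft_force: [-0.6, 0.5, -0.6]
opening: 0.183
```

>>> step_arm([
  [0.7,0,0,0,0,0],
  [0,0,0,0,0,0],
])

```text
t: 24.6
eef_pos: [547.9, -79.8, 110.8]
tcp_rot: [-1.752, 1.569, -0.156]
ft_force: [-1.3, -0.1, 0.3]
opening: 0.183
```

>>> step_arm([
  [0,0,0,0,0,0],
  [0,0,0,0,0,0],
  [0,0,0,0,0,0],
  [0,0,0,0,0,0],
], grip=40)

```text
t: 25.1
eef_pos: [547.8, -79.8, 110.4]
tcp_rot: [-1.724, 1.569, -0.128]
ft_force: [-0.1, 1.0, -0.1]
opening: 0.417
```

>>> step_arm([
  [-6,0,0,0,0,0],
  [-14,0,0,0,0,0],
  [-20,0,0,0,0,0],
  [-25,0,0,0,0,0],
  [-25,0,0,0,0,0],
  [-15,0,0,0,0,0],
  [0,0,0,0,0,0],
])

```text
t: 25.98
eef_pos: [547.8, -79.8, 224.2]
tcp_rot: [-1.82, 1.566, -0.224]
ft_force: [0.1, 0.4, -0.5]
opening: 0.422
```

>>> step_arm([
  [0,10,25,0,0,0],
  [0,20,45,0,0,0],
  [0,20,50,0,0,0],
  [0,20,50,0,0,0],
  [0,10,25,0,0,0],
  [0,0,0,0,0,0],
  [0,0,0,0,0,0],
])

```text
t: 26.85
eef_pos: [459.5, 117.5, 222.1]
tcp_rot: [-1.981, 1.567, -0.386]
ft_force: [0.3, -0.1, 0.1]
opening: 0.421
```

```bash
python3 -c "
from h import *
goal((547.2,-79.8,110.9),(-.025,1,0))
t=env.read_camera('top')[:,:,::-1];s=env.read_camera('side')[:,:,::-1]
cv2.imwrite('pics/t13.png',cv2.resize(t[190:260,290:430],None,fx=5.5,fy=5.5,interpolation=2))
cv2.imwrite('pics/s13.png',cv2.resize(s[75:225,260:400],None,fx=4,fy=4,interpolation=2))
cv2.imwrite('pics/tf.png',t)"
```

```text
rotvec(tool) [-0.001 -0.002  0.004]
shift(tool, now) [ 111.817  -82.544 -199.15 ]  shift after turn [ 111.21   -82.759 -199.4  ]
t 26.85 pos [459.483 117.469 222.11 ] F [ 0.281 -0.105  0.106] M [0.042 0.042 0.009] open 40.08160050255056
```

View pics/t13.png

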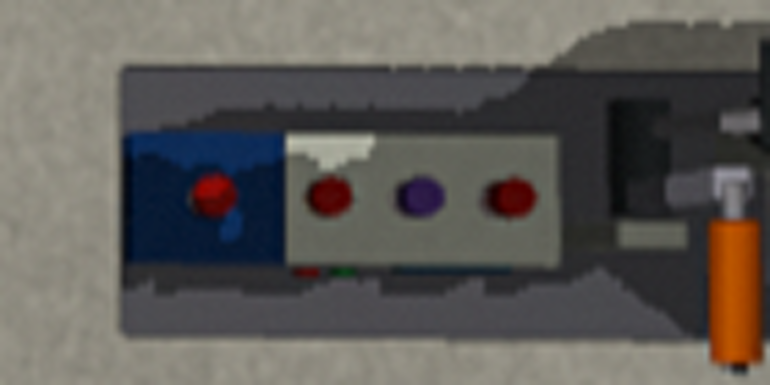

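View pics/s13.png

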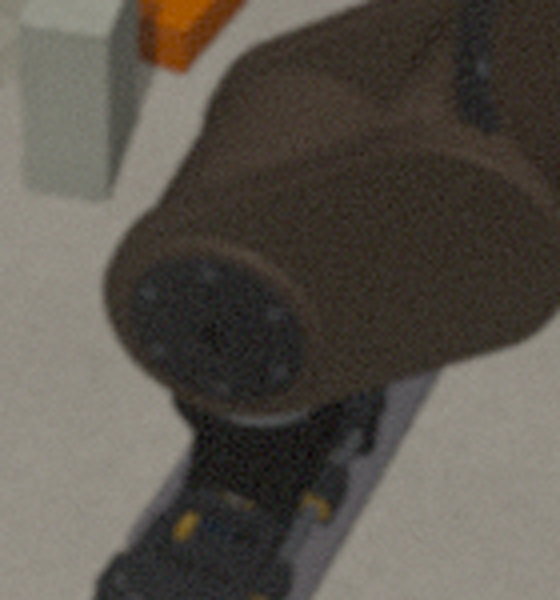

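View pics/tf.png

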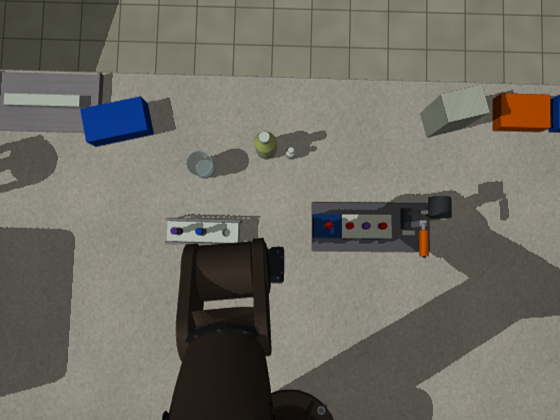

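>>> step_arm([
  [-10,5,30,0,0,0],
  [-10,5,45,0,0,0],
  [-10,5,45,0,0,0],
  [-10,5,45,0,0,0],
  [0,5,45,0,0,0],
  [0,0,25,0,0,0],
  [0,0,0,0,0,0],
  [0,0,0,0,0,0],
])

```text
t: 27.95
eef_pos: [434.8, 351.8, 261.5]
tcp_rot: [-2.324, 1.567, -0.743]
ft_force: [-0.1, -0.6, -0.5]
opening: 0.425
```

```bash
python3 -c "
from h import *
goal()
s=env.read_camera('side')[:,:,::-1]
cv2.imwrite('pics/s14.png',cv2.resize(s[100:230,280:380],None,fx=4.5,fy=4.5,interpolation=2))
P=np.array([547.2,-79.8])
print([((proj('side',(*P,z))-[280,100]+.5)*4.5).round() for z in (93,115)],[((proj('side',(*(P-50*YM[:2]),z))-[280,100]+.5)*4.5).round() for z in (93,115)])"
```

```text
t 27.95 pos [434.83  351.819 261.521] F [-0.145 -0.588 -0.485] M [-0.015  0.026 -0.003] open 40.455960944094656
[array([181., 401.]), array([184., 374.])] [array([218., 343.]), array([221., 317.])]
```

View pics/s14.png

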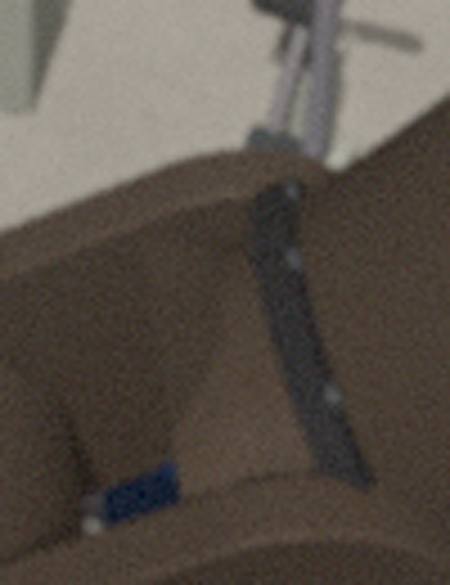

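>>> step_arm([
  [0,25,25,0,0,0],
  [0,38,38,0,0,0],
  [0,38,38,0,0,0],
  [0,38,38,0,0,0],
  [0,38,38,0,0,0],
  [0,25,25,0,0,0],
  [0,0,0,0,0,0],
  [0,0,0,0,0,0],
])

```text
t: 29.0
eef_pos: [232.7, 550.7, 261.0]
tcp_rot: [-2.211, 1.566, -0.644]
ft_force: [0.3, 0.0, -0.1]
opening: 0.419
```

```bash
python3 -c "
from h import *
goal()
s=env.read_camera('side')[:,:,::-1]
cv2.imwrite('pics/s15.png',cv2.resize(s[100:230,280:380],None,fx=4.5,fy=4.5,interpolation=2))
cv2.imwrite('pics/t15.png',env.read_camera('top')[:,:,::-1])"
```

```text
t 29.0 pos [232.689 550.686 261.019] F [ 0.348  0.02  -0.121] M [ 0.003 -0.053 -0.007] open 39.85724964129089
```

View pics/s15.png

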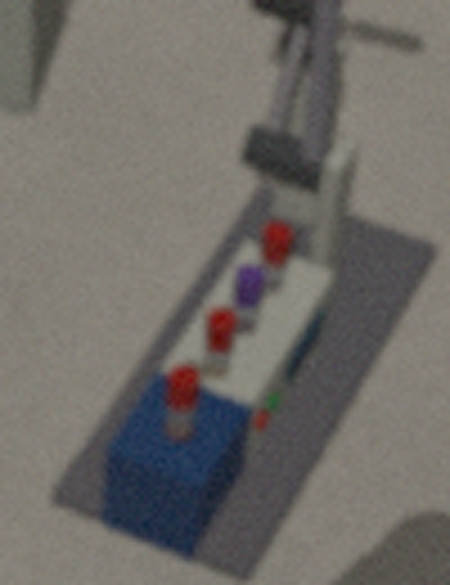

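View pics/t15.png

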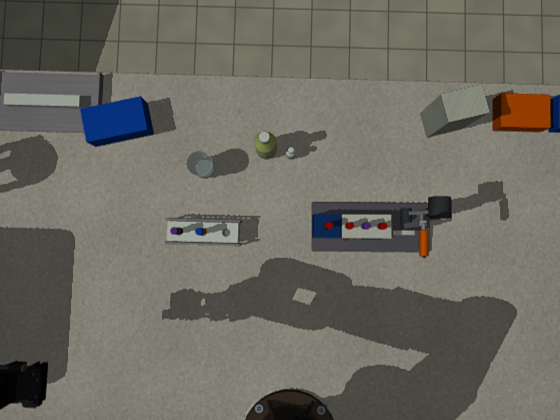

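```bash
python3 -c "
from cell import env
print(env.state()['t'],env.job_done())"
```

```text
the job is handed in; nothing more can be done
29.1 None
```

The hold-down arm rests open by itself and the red-capped tube is seated in the blue pocket. I handed the job in at 29.1 s; it reports no verdict.

**Arm:** I pinched the orange grip and lifted it slowly around the hinge. The pull faded from about 4.4 N to zero near 1.25–1.3 rad. It reversed slightly, and I felt the buffer at about 1.5 rad with roughly 4.7 N of push at the grip. I backed off to about 1.46 rad, where the force was near zero, and let go. The arm was still upright in every later picture that showed it.

**Tube:** I took the red-capped tube from the end place of the rack and lowered it into the pocket. It went in without noticeable side force. It stopped at 110.8 mm tool height (expected 110.9) with about 0.3 N, so I released it there and moved clear.

**Last checks:**
- **Seating:** The side picture shows the tube upright, with its cap at the same level as its neighbours to within about 1 mm.
- **Other things:** The other rack tubes, bottle, dropper and beaker look unmoved, and the robot touches nothing.
- **Small disagreement:** Single force readings were noisy by about 0.7 N, so the balance angle is only approximate. No check failed.

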